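# Charge a grinding jar and hold its lid shut on the dowels

### The job

Pour all six steel grinding balls from the weighing scoop into the open grinding jar and stand the empty scoop back down on the bench. Then put the lid on the jar's two dowels, large hole over the thick dowel, and press it down against its springy seal until it is fully home on the flange. Finish while still holding the lid pressed down with the gripper, so that the side latches can be snapped shut; leave the other things on the bench where they are.

Things in the scene. Friction and masses are not known exactly. Their poses are not given: they have to be found in the camera images.
- scoop: Stainless weighing scoop, loose, 0.12 kg. Origin: underside of its flat floor; z up, x to the spout, which starts pointing left (+y) within 25 degrees. Flat part x -37 to 25 mm, 38 mm wide outside; upright side walls 36 mm high, 2.5 mm thick: grip across them (along y) at x = 0. A finger tab sticks out 22 mm at the back. Scoop and lid lie in either of two places right of the jar.
- scoop_lip (a point): Middle of the scoop's spout lip, 72 mm ahead of the scoop's origin and 20 mm above it, 33 mm wide inside. From x = 25 mm the floor ramps up to it at 20 degrees, so the balls stay in while the scoop is level and roll out over the lip, slowly at first, once it is tipped nose down more than 20 degrees; 45 empties it.
- jar: Open steel grinding jar on a stand plate (130 x 104 x 10 mm), fixed. Origin: plate's underside centre; z up, x along the dowels to the thick one, which points away from the robot within 17 degrees. Bore 64 mm, floor 16 mm and flange face 60 mm above the bench. The flange is a 92 mm disc with an ear at each end (x -72 to 76 mm). Open draw latches hang at both sides, y to +-63 mm, below the flange.
- jar_face (a point): Centre of the jar's mouth, on the flange face, 60 mm above the bench; axes as the jar's.
- dowel_thick (a point): Top of the thick dowel, x = +58 mm from the jar's axis: 12 mm thick, bullet-nosed (the last 6 mm taper), 16 mm tall above the flange face, so its top is 76 mm above the bench.
- dowel_thin (a point): Top of the thin dowel, x = -58 mm from the jar's axis: 8 mm thick, otherwise like the other.
- seal (a joint): How far the springy rubber ring (79 mm across) round the jar's mouth is pressed down, m: 0 when free, standing 4 mm above the flange face; 0.004 with the lid home on the flange. It gives from 4 N on and needs 10 N in all to be flush (the lid's weight is 2 N of that); it springs back when let go.
- lid: Steel jar lid, loose, 0.22 kg, flat on the bench. Origin: underside centre; z up, x to the large hole, which starts pointing away from the robot within 20 degrees. A 92 mm disc, 10 mm thick, with two ears along x (148 mm overall). On top a grip rib, 64 mm long along x, 22 mm thick in y, from 10 to 42 mm above the underside.
- hole_large (a point): The lid's large through hole, 13.6 mm across, at its underside, x = +58 mm from the lid's centre, in the wider ear (36 mm): for the thick dowel.
- hole_small (a point): The lid's small through hole, 9.6 mm across, at its underside, x = -58 mm, in the narrower ear (28 mm): for the thin dowel.
- ball0: Bright steel grinding ball, 15 mm across, 14 g; origin at its centre. All six start in the scoop.
- ball1: Bright steel grinding ball, 15 mm across, 14 g; origin at its centre. All six start in the scoop.
- ball2: Bright steel grinding ball, 15 mm across, 14 g; origin at its centre. All six start in the scoop.
- ball3: Bright steel grinding ball, 15 mm across, 14 g; origin at its centre. All six start in the scoop.
- ball4: Bright steel grinding ball, 15 mm across, 14 g; origin at its centre. All six start in the scoop.
- ball5: Bright steel grinding ball, 15 mm across, 14 g; origin at its centre. All six start in the scoop.
- objective_can: Bystander: white screw canister, 36 mm across, 48 mm tall, behind the work; origin at its underside. Leave alone.
- dropper_bottle: Bystander: dropper bottle, 37 mm across, 105 mm tall, behind the jar; origin at its underside. Leave alone.
- lab_timer: Bystander: white timer, 60 x 64 x 16 mm, left of the jar; origin at its underside. Leave alone.
- petri_dish: Bystander: covered culture dish, 61 mm across, 16 mm high, at the left; origin at its underside. Leave alone.
- marker: Bystander: capped marker pen, 136 mm long, 13 mm thick, at the left; origin at its underside. Leave alone.

How it is judged:
On the way, in this order (a step that is already met when the one before it is completed fails the run):
1. all six balls are in the jar (horizontal distance between each of ball0, ball1, ball2, ball3, ball4, ball5 and jar_face below 0.03 m and z of each of ball0, ball1, ball2, ball3, ball4, ball5 in the frame of jar_face below -0.008 m), for 0.2 s.
2. the empty scoop stands upright on the bench, let go (height (world z) of scoop below 0.006 m and angle between scoop's own z axis and vertical below 0.1 rad and contact force between scoop and the arm below 0.05 N and contact force between scoop and the fingers below 0.05 N and linear speed of scoop below 0.02 m/s), for 0.2 s.
3. the lid sits on both dowels, at the seal (horizontal distance between lid and jar_face below 0.003 m and angle between the x axis of lid and the x axis of jar, either way round below 0.06 rad and angle between lid's own z axis and vertical below 0.05 rad and horizontal distance between hole_large and dowel_thick below 0.005 m and z of lid in the frame of jar_face below 0.0065 m), for 0.1 s.
At the end, for the whole second after the job is handed in: All six balls in the jar; scoop upright on the bench, let go; lid on both dowels (centre within 3 mm, 3 degrees) and still held down by the fingers (over 2 N on the lid, over 6 N between lid and jar): underside within 1.5 mm of the flange, seal pressed in over 2.7 mm (all of step 1 and all of step 2 and horizontal distance between lid and jar_face below 0.003 m and angle between the x axis of lid and the x axis of jar, either way round below 0.06 rad and angle between lid's own z axis and vertical below 0.05 rad and horizontal distance between hole_large and dowel_thick below 0.005 m and z of lid in the frame of jar_face below 0.0015 m and z of lid in the frame of jar above 0.055 m and value of joint seal above 0.0027 m and contact force between the fingers and lid above 2 N and contact force between lid and jar above 6 N); the arm keeps its last pose, push and grip.
It fails at once if a bystander was moved more than 20 mm (distance of any of objective_can, dropper_bottle, lab_timer, petri_dish, marker from where it was at the start of the episode above 0.02 m).
It also fails if it takes over 64 s, if anything falls off the work surface, if the arm or the gripper's body presses on something with over 40 N, if the wrist force passes 120 N, or if a joint passes its speed limit or range.

### The arm

A 7-joint arm with a two-finger parallel gripper is mounted at the origin on a cart in front of the work surface, level with it; the furniture and walls round the work are solid. World frame = base frame: x ahead of the robot, y to its left, z up, the work surface at z = 0. Lengths are in m, angles in rad, forces in N, time in s.
With the tool pointing down it reaches from about 0.35 to 0.9 m from the base axis. Payload 19.9 kg.
Tool frame: the origin (TCP) lies at the very end of the fingers, on their centre line; the grasp point (between the pads) lies 19 mm behind it; z points along the fingers, y is the line along which they close (so a half turn about z gives the same grasp; the last joint's range is limited). The gripper opens to 94 mm and grips with 3 to 60 N. Pads are 16 mm wide; open, the fingers measure 119 mm over their backs; the gripper's body (75 mm by 177 mm) begins 78 mm behind the grasp point.
Start: joints at [1.188, 0.417, -0.01, 1.614, 0.005, 1.111, -0.053], TCP at [0.209, -0.589, 0.205] pointing down, gripper open.
Joint ranges: [-2.81, 2.81], [-0.39, 2.02], [-1.27, 1.25], [0.06, 2.57], [-1.19, 4.33], [0.19, 2], [-2.82, 2.82]. Speed limits (rad/s): [1.89, 1.89, 2.39, 2.39, 3.01, 3.01, 3.01].

### API

Orientations are given as a unit quaternion [x, y, z, w].
In Python, from rig import * gives the robot as it stands. The module is installed in compiled form; this text tells all that it offers. Calls block until the motion is done:
- goto(position, orientation): joint-space move of the TCP to a pose.
- move_straight(position, rot=None, vel=0.15, force_limit=None): straight line of the TCP; rot=None keeps the orientation; vel is the mean speed in m/s. With force_limit (N) it stops when the force on the tool has changed by that much, and returns True; else False.
- movej(angles): joint-space move.
- release() and close(): open the fingers fully, or close them until they stop; the grip force is fixed at half the most.
- wait(seconds).
- ik(position, orientation): joint angles nearest the present ones, or None.
- get_image(name): name is "side" or "top"; returns (picture, depth): 400x640x3 uint8, red, green, blue; 400x640 float32, m along the optical axis (not along the pixel's ray), 0 where there is no reading.
- calibration(name): a dict with "mtx" (3x3 intrinsics, pixels), "origin" and "attitude" of the camera in the world. Camera axes: x right, y down, z forward; pixel columns grow to the right and rows downward; lengths in m; the calibration is good to about 2 mm. A picture is of the moment at which its call begins. calibration takes no time and is no camera call.
A pose or a line that the arm cannot do raises Unreachable and nothing moves.
- close_job(): hands the job in; it is judged then, once.
Trained networks look in the newest picture that a camera, given by its name, has taken for a name from the list of things; names that differ only in an ending like _2 or _b are one class to them, and where a whole thing is asked for, a point or a joint stands for the part that bears it (a point fixed in the world has none). Each returns a list of dicts, best first, with "conf" (0 to 1); they miss things now and then, are a little off and sometimes report something else, mostly with a low value. They report only what shows in the picture. A call takes as long as a camera call.
- search_frame(label, camera): "uv" ([column, row] in pixels, amid what is visible of it).
- mark_of(label, camera): "uv" ([column, row] in pixels: a listed point, or the origin of a listed thing).
Readings, each from a call of its own:
- current_time_s(): time.
- current_joints(): joint angles.
- current_qd(): joint speeds.
- current_joint_torque(): joint torques, N m.
- current_tool_pos(): TCP position.
- current_eef_rot(): TCP orientation.
- current_ft_force(): force on the tool from outside, world axes, zero at the start.
- current_torque(): the same for the moment, N m.
- current_width(): opening from 0.0 (shut) to 1.0 (fully open).
- current_gripper_force(): force on a finger pad.
Only numpy, scipy, OpenCV 4.12 (cv2) and the standard library are available. Lean on these libraries where they do the work, as an engineer would, in place of code of your own. Each camera call takes 0.05 s, during which the arm holds its last target. There are 200 camera calls.

## Working session

There is one attempt and no reset: what is moved stays moved. The work goes in short steps, each a Python script; the robot and the scene stay as the last script left them, time stands still between calls to the robot, and variables do not carry over. Pictures are saved under pics/ and viewed, at most 10 in all, crops included, and the job is handed in when it is done.

```bash
mkdir -p pics; ls; cat > h.py <<'E'
from rig import *
import numpy as np, cv2
from scipy.spatial.transform import Rotation as R
def cam(c):
    k=calibration(c); A=np.array(k["attitude"],float)
    M=A if A.shape==(3,3) else R.from_quat(A).as_matrix()
    return np.array(k["mtx"]),np.array(k["origin"]),M
def at_z(c,uv,z):
    K,o,M=cam(c); d=M@np.linalg.solve(K,[uv[0],uv[1],1]); return o+d*(z-o[2])/d[2]
def cloud(c,D):
    K,o,M=cam(c); v,u=np.mgrid[:D.shape[0],:D.shape[1]]
    P=np.stack([(u-K[0,2])/K[0,0]*D,(v-K[1,2])/K[1,1]*D,D],-1)
    return P@M.T+o
def down(yaw):  # tool z down, tool y (closing) at angle yaw from world x
    z=np.array([0,0,-1.]); y=np.array([np.cos(yaw),np.sin(yaw),0]); return R.from_matrix(np.stack([np.cross(y,z),y,z],1)).as_quat()
E
python3 - <<'E'
from h import *
print(calibration("top")); print(calibration("side"))
for c in("top","side"):
    p,d=get_image(c); cv2.imwrite(f"pics/{c}0.png",p[...,::-1]); np.save(f"{c}0.npy",d)
    for n,z in [("jar_face",.06),("dowel_thick",.076),("dowel_thin",.076),("hole_large",0),("hole_small",0),("lid",0),("scoop",0),("scoop_lip",.02),("ball0",.0075)]:
        for r in mark_of(n,c)[:2]: print(c,n,np.round(r["uv"],1),round(r["conf"],2),np.round(at_z(c,r["uv"],z),4))
print(current_time_s(),current_eef_rot())
E
```

```text
pics
{'mtx': array([[519.52635332,   0.        , 315.51697518],
       [  0.        , 519.52635332, 208.31207582],
       [  0.        ,   0.        ,   1.        ]]), 'origin': array([ 0.23083761, -0.0130705 ,  1.61094131]), 'attitude': array([-0.69695172,  0.71141897, -0.06520714,  0.06236497])}
{'mtx': array([[423.46733083,   0.        , 320.82240538],
       [  0.        , 423.46733083, 192.78033871],
       [  0.        ,   0.        ,   1.        ]]), 'origin': array([0.57151753, 0.94383815, 0.74448224]), 'attitude': array([ 0.02135173,  0.88505921, -0.46473116, -0.01546783])}
top jar_face [294.7 230.8] 0.57 [0.4465 0.0418 0.06  ]
top dowel_thick [298.8 212.3] 0.75 [0.5    0.0282 0.076 ]
top dowel_thin [291.1 246.1] 0.89 [0.3988 0.0525 0.076 ]
top hole_large [436.4 213. ] 0.87 [ 0.5023 -0.4029  0.    ]
top hole_small [435.4 248.1] 0.6 [ 0.3916 -0.3928  0.    ]
top hole_small [295.9 212.1] 0.21 [0.5141 0.0393 0.    ]
top lid [435.1 230.3] 0.75 [ 0.4474 -0.3954  0.    ]
top scoop [368.8 227. ] 0.58 [ 0.4621 -0.1883  0.    ]
top scoop_lip [347.3 236.3] 0.8 [ 0.4317 -0.1187  0.02  ]
side jar_face [349.4 209.9] 0.56 [0.4419 0.0368 0.06  ]
side dowel_thick [327.8 201.9] 0.71 [0.4993 0.0198 0.076 ]
side dowel_thin [369.6 207.2] 0.83 [0.39   0.0484 0.076 ]
side hole_large [317.4 148.1] 0.63 [ 0.5071 -0.4223  0.    ]
side hole_small [348.9 151.2] 0.61 [ 0.3943 -0.3947  0.    ]
side lid [337.1 152.3] 0.88 [ 0.4377 -0.3882  0.    ]
side scoop [331.7 181.5] 0.87 [ 0.4712 -0.1969  0.    ]
side scoop [315.  149.8] 0.46 [ 0.5164 -0.4098  0.    ]
side scoop_lip [345.7 186.4] 0.7 [ 0.4328 -0.1368  0.02  ]
1.0 [ 9.85431266e-01  1.70074153e-01 -2.00656175e-05 -3.97170757e-05]
```

```bash
python3 - <<'E'
from h import *
a=cv2.imread("pics/top0.png")[150:310,230:490]; cv2.imwrite("pics/topc.png",cv2.resize(a,None,fx=3,fy=3,interpolation=cv2.INTER_CUBIC))
P=cloud("top",np.load("top0.npy")); 
# scoop: points 2..45mm high in region; jar flange; lid disc
def reg(x0,x1,y0,y1,z0,z1): 
    m=(P[...,0]>x0)&(P[...,0]<x1)&(P[...,1]>y0)&(P[...,1]<y1)&(P[...,2]>z0)&(P[...,2]<z1); return P[m]
for n,b in dict(scoop=(.38,.55,-.29,-.09,.028,.05),jar=(.34,.55,-.05,.14,.055,.085),lid=(.33,.56,-.5,-.3,.006,.02),rib=(.33,.56,-.5,-.3,.03,.06)).items():
    q=reg(*b); r=cv2.minAreaRect(q[:,:2].astype(np.float32)*1000); print(n,len(q),np.round(q.mean(0),4),np.round(r[0],1),np.round(r[1],1),round(r[2],1),np.round(np.median(q[:,2]),4))
E
```

```text
scoop 141 [ 0.4631 -0.1939  0.0354] [ 456.8 -179.6] [ 39.6 131.9] 22.7 0.0355
jar 504 [0.4489 0.0406 0.0616] [481.1  55.4] [198.1 104.6] 28.4 0.0608
lid 609 [ 0.4524 -0.3987  0.0101] [ 457.8 -400.7] [199.9 197. ] 0.2 0.0095
rib 161 [ 0.4484 -0.3984  0.0405] [ 448.9 -399.3] [62.7 24.7] 0.1 0.0404
```

View pics/topc.png

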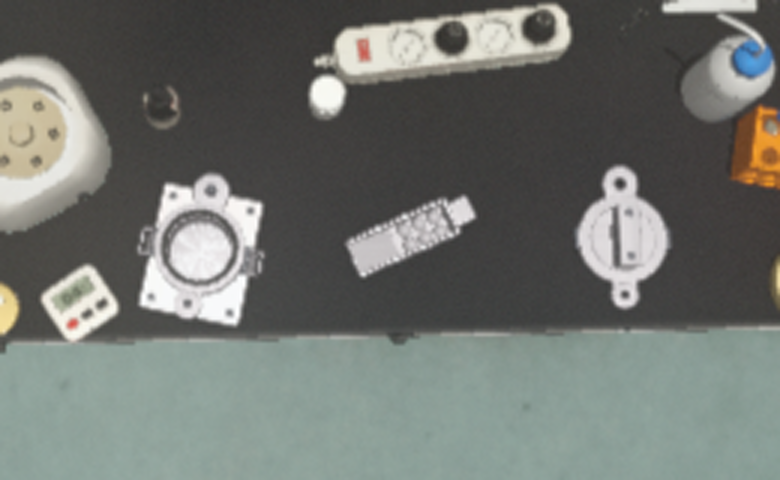

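View pics/side0.png

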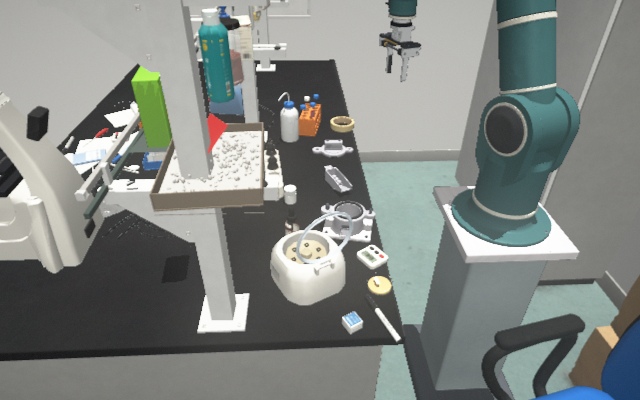

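The top picture shows the jar at crop (200,247), the scoop at (410,235) with its spout to lower-left, and the lid at (620,237) with its large hole at the top. The side picture agrees, and the space above the work is clear. Next I check that the pour poses are reachable.

```bash
cat >> h.py <<'E'
JC=np.array([.4466,.0385])
def scoop_pose(org,phi,th,s,h=.006):
    """TCP pose holding scoop (origin org, yaw phi, nose-down th)"""
    S=R.from_euler('ZY',[phi,th]).as_matrix(); y=s*S[:,1]; z=-S[:,2]
    return org+S@[0,0,h], R.from_matrix(np.stack([np.cross(y,z),y,z],1)).as_quat()
def pour_pose(lip,phi,th,s):
    S=R.from_euler('ZY',[phi,th]).as_matrix()
    return scoop_pose(np.asarray(lip)-S@[.072,0,.020],phi,th,s)
E
python3 - <<'E'
from h import *
D=np.radians
lim=[2.81,0,0,0,0,0,2.82]
for s in(1,-1):
    g=ik(*scoop_pose(np.array([.4603,-.187,0]),D(112.7),0,s)); print(s,"grasp",None if g is None else np.round(g,2))
    for ph in(50,70,80,90,100,112,130):
        o=[]
        for th in(0,25,50,58):
            n=np.array([np.cos(D(ph)),np.sin(D(ph))]); q=ik(*pour_pose([*(JC-.012*n),.08],D(ph),D(th),s)); o.append(None if q is None else np.round(q,1).tolist())
        print(ph,o[0] is not None,o[1] is not None,o[2],o[3])
c=at_z("top",[230+160/3,150+105/3],.1); print("bottle",c, at_z("top",[230+325/3,150+95/3],.05))
E
```

```text
1 grasp [ 0.28  0.49  0.05  2.07 -0.04  0.58 -2.38]
50 True True [0.4, 0.9, -1.1, 1.8, 0.8, 1.9, 1.4] [0.2, 0.9, -0.9, 1.7, 0.7, 2.0, 1.4]
70 True True [0.3, 0.9, -1.1, 1.9, 1.0, 1.9, 1.6] [0.2, 0.9, -0.9, 1.8, 0.9, 1.9, 1.6]
80 True True [0.3, 0.8, -1.1, 2.0, 1.1, 1.8, 1.7] [0.3, 0.9, -1.1, 1.9, 1.1, 2.0, 1.6]
90 True True [0.3, 0.8, -1.1, 2.0, 1.1, 1.8, 1.8] [0.2, 0.9, -1.1, 2.0, 1.2, 1.9, 1.7]
100 True True [0.3, 0.8, -1.1, 2.1, 1.2, 1.7, 1.9] [0.2, 0.9, -1.1, 2.1, 1.3, 1.9, 1.8]
112 True True [0.3, 0.7, -1.1, 2.2, 1.3, 1.6, 2.0] [0.2, 0.8, -1.1, 2.2, 1.4, 1.8, 1.9]
130 True True [0.3, 0.6, -1.1, 2.3, 1.5, 1.4, 2.1] [-0.0, 0.5, -0.7, 2.3, 1.5, 1.4, 2.0]
-1 grasp [ 0.75  0.55 -0.52  2.05  0.44  0.65  0.34]
50 True True [0.2, 0.7, -0.7, 1.8, 0.6, 1.7, -1.5] [0.1, 0.8, -0.6, 1.7, 0.6, 1.8, -1.6]
70 True True [0.1, 0.7, -0.8, 1.9, 0.8, 1.7, -1.4] [0.1, 0.8, -0.7, 1.9, 0.9, 1.8, -1.5]
80 True True [0.2, 0.7, -0.8, 2.0, 1.0, 1.6, -1.3] [0.1, 0.8, -0.8, 1.9, 1.0, 1.8, -1.4]
90 True True [0.2, 0.7, -0.9, 2.0, 1.1, 1.6, -1.3] [0.1, 0.8, -0.8, 2.0, 1.1, 1.8, -1.4]
100 True True [0.2, 0.7, -0.9, 2.1, 1.2, 1.6, -1.2] [0.1, 0.7, -0.9, 2.1, 1.2, 1.7, -1.3]
112 True True [0.2, 0.6, -0.9, 2.2, 1.3, 1.5, -1.1] [0.2, 0.8, -1.0, 2.2, 1.4, 1.7, -1.3]
130 True True [0.4, 0.6, -1.1, 2.3, 1.5, 1.4, -1.0] [0.2, 0.7, -1.0, 2.3, 1.6, 1.6, -1.2]
bottle [0.57930405 0.07238464 0.1       ] [ 0.59793771 -0.09442181  0.05      ]
```

```bash
python3 - <<'E'
from h import *
P=cloud("top",np.load("top0.npy"))
for a in np.arange(.1,.45,.05):
    m=[P[(P[...,1]>a)&(P[...,1]<a+.05)&(P[...,0]>x)&(P[...,0]<x+.05)][:,2].max() for x in np.arange(.3,.75,.05)]; print(round(a,2),np.round(m,2))
D=np.radians; O=np.array([.4603,-.187,0]); ph=D(112.7)
p,q=scoop_pose(O,ph,0,-1)
goto(p+[0,0,.12],q); move_straight(p,vel=.12); close()
print("w",current_width(),current_gripper_force(),current_time_s())
move_straight(p+[0,0,.10],vel=.1)
print(current_tool_pos(),current_time_s(),current_width())
im,d=get_image("top"); cv2.imwrite("pics/t1.png",cv2.resize(im[170:290,270:400,::-1],None,fx=4,fy=4,interpolation=cv2.INTER_CUBIC))
for c in("top","side"):
    if c=="side": im,d=get_image("side"); cv2.imwrite("pics/s1.png",cv2.resize(im[120:260,260:420,::-1],None,fx=4,fy=4,interpolation=cv2.INTER_CUBIC))
    for r in mark_of("scoop_lip",c)[:2]: print(c,r["conf"],at_z(c,r["uv"],.12))
E
```

```text
0.1 [-0.78  0.02  0.03  0.01  0.09  0.1   0.01  0.01  0.8 ]
0.15 [-0.77  0.03  0.02  0.1   0.1   0.1   0.39  0.85  0.85]
0.2 [-0.77  0.02  0.02  0.1   0.1   0.09  0.38  0.85  0.85]
0.25 [-0.78  0.02  0.02  0.24  0.25  0.13  0.38  0.85  0.85]
0.3 [-0.78  0.02  0.02  0.02  0.25  0.24  0.67  0.85  0.85]
0.35 [-0.78  0.02  0.02  0.03  0.01  0.01  0.38  0.38  0.38]Traceback (most recent call last):
  File "<stdin>", line 4, in <module>
    return umr_maximum(a, axis, None, out, keepdims, initial, where)
ValueError: zero-size array to reduction operation maximum which has no identity
```

```bash
python3 - <<'E'
from h import *
D=np.radians; O=np.array([.4603,-.187,0]); ph=D(112.7)
p,q=scoop_pose(O,ph,0,-1)
goto(p+[0,0,.12],q); move_straight(p,vel=.12); close()
print("w",current_width(),current_gripper_force(),current_time_s())
move_straight(p+[0,0,.10],vel=.1)
print(current_tool_pos(),current_time_s(),current_width())
for c in("top","side"):
    im,d=get_image(c)
    if c=="side": cv2.imwrite("pics/s1.png",cv2.resize(im[120:260,260:420,::-1],None,fx=4,fy=4,interpolation=cv2.INTER_CUBIC))
    for r in mark_of("scoop_lip",c)[:2]: print(c,r["conf"],at_z(c,r["uv"],.12), O+R.from_euler('z',ph).apply([.072,0,.12]))
E
```

```text
w 0.40244206850189407 29.999897181987762 4.8
[ 0.45994991 -0.18688033  0.10545378] 5.95 0.40246491862625355
top 0.71 [ 0.43252841 -0.12173527  0.12      ] [ 0.43251476 -0.12057726  0.12      ]
top 0.47 [0.48936658 0.02966157 0.12      ] [ 0.43251476 -0.12057726  0.12      ]
side 0.82 [ 0.43398298 -0.15058468  0.12      ] [ 0.43251476 -0.12057726  0.12      ]
side 0.47 [ 0.46848605 -0.1597743   0.12      ] [ 0.43251476 -0.12057726  0.12      ]
```

View pics/s1.png

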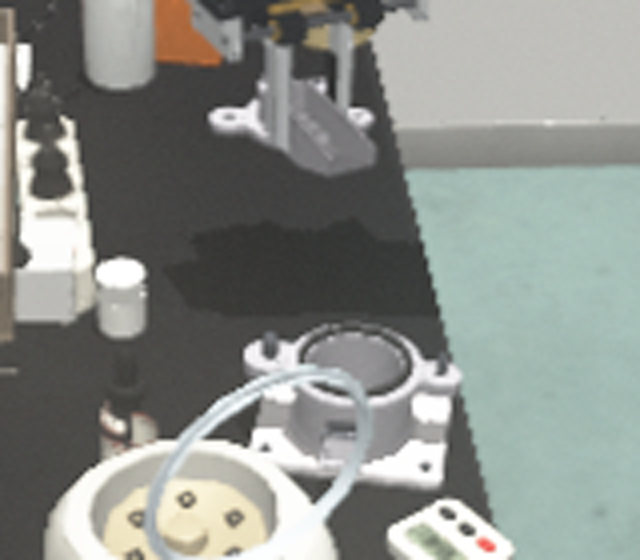

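The scoop is held level with the spout free at crop (345,160), and the jar mouth is open at (355,360). I pour now.

```bash
python3 - <<'E'
from h import *
D=np.radians; ph=D(112.7); n=np.array([np.cos(ph),np.sin(ph)])
L=JC-.012*n
p,q=pour_pose([*(L-.03*n),.13],ph,0,-1); move_straight(p,q,vel=.15)
print(current_time_s())
for th,z,w in [(15,.095,0),(22,.082,.2),(26,.08,.5),(30,.08,.5),(34,.08,.4),(39,.08,.4),(45,.08,.4),(50,.082,.6)]:
    p,q=pour_pose([*L,z],ph,D(th),-1); move_straight(p,q,vel=.08 if th<16 else .03)
    if w: wait(w)
print(current_time_s(),current_ft_force())
for c in("top","side"):
    im,d=get_image(c); s=np.s_[180:300,240:400,::-1] if c=="top" else np.s_[140:260,270:430,::-1]
    cv2.imwrite(f"pics/{c}2.png",cv2.resize(im[s],None,fx=4,fy=4,interpolation=cv2.INTER_CUBIC))
a=[cv2.imread(f"pics/{c}2.png") for c in("top","side")]; cv2.imwrite("pics/p2.png",cv2.resize(np.vstack(a),(533,800))[:,:][::1] if 0 else cv2.resize(np.hstack(a),(800,300)))
for r in search_frame("ball0","side"): print(r)
E
```

```text
7.1333
13.1417 [-0.55299871  0.41048888 -1.17721358]
```

View pics/p2.png

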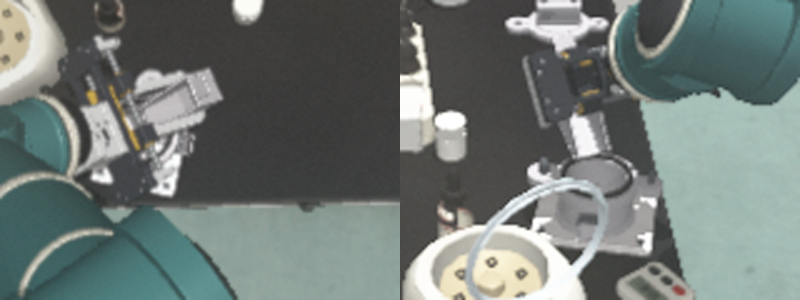

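The scoop looks empty, and the tool force of 1.18 N is just the scoop's own weight. I stand it back in its place, then look at the jar and lid.

```bash
python3 - <<'E'
from h import *
D=np.radians; O=np.array([.4603,-.187,0]); ph=D(112.7); n=np.array([np.cos(ph),np.sin(ph)])
L=JC-.03*n
p,q=pour_pose([*L,.13],ph,D(35),-1); move_straight(p,q,vel=.1)
p,q=pour_pose([*(L-.04*n),.13],ph,0,-1); move_straight(p,q,vel=.1)
p,q=scoop_pose(O,ph,0,-1)
move_straight(p+[0,0,.03],q,vel=.2); print(move_straight(p-[0,0,.002],q,vel=.04,force_limit=4),current_tool_pos(),current_ft_force())
release(); move_straight(p+[0,0,.14],q,vel=.25)
goto([.40,-.25,.35],q)
print(current_time_s())
M={}
for c in("top","side"):
  for k in range(2):
    im,d=get_image(c)
    for nme,z in [("jar_face",.06),("dowel_thick",.076),("dowel_thin",.076),("hole_large",0),("hole_small",0),("lid",0)]:
        r=mark_of(nme,c)
        if r: print(c,nme,np.round(r[0]["uv"],1),round(r[0]["conf"],2),np.round(at_z(c,r[0]["uv"],z),4))
  np.save(c+"3.npy",d); cv2.imwrite(f"pics/{c}3.png",im[...,::-1])
  print(c,[np.round(at_z(c,r["uv"],.024),3).tolist() for i in range(1) for r in search_frame("ball0",c)])
a=[cv2.imread("pics/top3.png")[190:290,255:335],cv2.imread("pics/top3.png")[190:290,400:480],cv2.imread("pics/side3.png")[180:240,310:400]]
cv2.imwrite("pics/c3.png",np.hstack([cv2.resize(x,(266,333 if i<2 else 333),interpolation=cv2.INTER_CUBIC) for i,x in enumerate(a)]))
print(current_time_s())
E
```

```text
True [ 0.45988801 -0.1867777   0.00566004] [ 0.91947377 -1.41376696  0.65635185]
18.9583
top jar_face [295.6 228.7] 0.59 [0.4528 0.039  0.06  ]
top dowel_thick [298.3 212.2] 0.61 [0.5003 0.0297 0.076 ]
top dowel_thin [293.1 250.8] 0.93 [0.3847 0.0468 0.076 ]
top jar_face [296.4 231.8] 0.9 [0.4434 0.0367 0.06  ]
top dowel_thick [298.  211.6] 0.81 [0.5022 0.0305 0.076 ]
top dowel_thin [290.5 245.6] 0.59 [0.4003 0.0543 0.076 ]
top lid [296.9 212.5] 0.32 [0.5128 0.0362 0.    ]
top []
side jar_face [350.9 209.5] 0.87 [0.4377 0.0352 0.06  ]
side dowel_thick [324.5 202.9] 0.71 [0.5085 0.024  0.076 ]
side dowel_thin [366.6 210.2] 0.75 [0.3999 0.0612 0.076 ]
side hole_large [329.6 202.7] 0.51 [ 0.486 -0.081  0.   ]
side hole_small [350.8 152.5] 0.78 [ 0.3885 -0.3848  0.    ]
side lid [333.3 151.5] 0.67 [ 0.4509 -0.3946  0.    ]
side jar_face [350.  209.9] 0.97 [0.4403 0.0369 0.06  ]
side dowel_thick [326.7 204.1] 0.88 [0.503  0.0297 0.076 ]
side dowel_thin [367.  207.3] 0.66 [0.397  0.0486 0.076 ]
side hole_large [314.9 148.6] 0.62 [ 0.5163 -0.4189  0.    ]
side hole_small [348.3 146.7] 0.94 [ 0.3929 -0.4287  0.    ]
side lid [333.1 151.5] 0.89 [ 0.4516 -0.3947  0.    ]
side []
20.4583
```

View pics/c3.png

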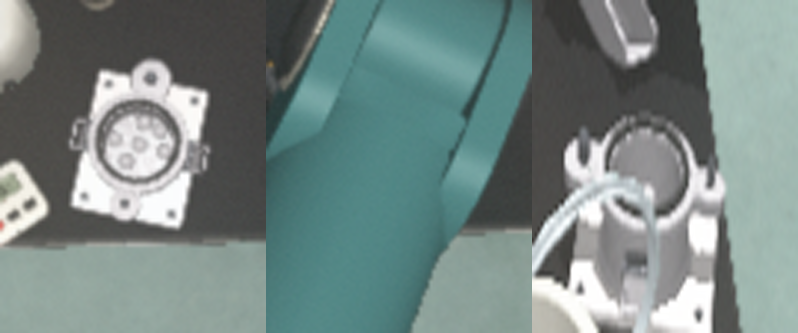

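Six balls are visible in the jar in the left panel, around (140,140), and the scoop stands on the bench. The networks scatter by several mm, so I fit the known outlines of jar and lid to the top picture.

```bash
cat >> h.py <<'E'
from scipy.optimize import minimize
def proj(c,X):
    K,o,M=cam(c); p=(np.asarray(X)-o)@M@K.T; return p[:,:2]/p[:,2:]
_t=np.linspace(0,2*np.pi,80)
def circ(x,r): return np.c_[x+r*np.cos(_t),r*np.sin(_t)]
def rect(x0,x1,w): return np.array([[x0,-w],[x1,-w],[x1,w],[x0,w]])
FL=[circ(0,.046),circ(.058,.018),circ(-.058,.014),rect(0,.058,.018),rect(-.058,0,.014)]
PARTS=dict(jar=[(rect(-.065,.065,.052),0,.01)]+[(f,.05,.06) for f in FL], lid=[(f,0,.01) for f in FL])
S=8
def mask(c,name,p,box,dz=0):
    u0,v0,u1,v1=box; m=np.zeros(((v1-v0)*S,(u1-u0)*S),np.uint8); cs,sn=np.cos(p[2]),np.sin(p[2]); Rz=np.array([[cs,-sn],[sn,cs]])
    for f,a,b in PARTS[name]:
        xy=f@Rz.T+p[:2]; pts=np.vstack([proj(c,np.c_[xy,np.full(len(xy),z+dz)]) for z in(a,b)])
        h=cv2.convexHull(pts.astype(np.float32))[:,0]; h=((h-[u0,v0]+.5)*S-.5)*16
        cv2.fillPoly(m,[np.round(h).astype(np.int32)],255,shift=4)
    m=cv2.resize(m,(u1-u0,v1-v0),interpolation=cv2.INTER_AREA); return cv2.GaussianBlur(m.astype(float)/255,(0,0),.6)
def fit(c,name,im,p0,ignore=None,dz=0,lo=50,hi=170,W=None):
    g=np.clip(cv2.cvtColor(im,cv2.COLOR_BGR2GRAY).astype(float),lo,hi)
    q=proj(c,[[p0[0]+dx,p0[1]+dy,dz+.03] for dx in(-.1,.1) for dy in(-.09,.09)]); box=[*np.floor(q.min(0)).astype(int),*np.ceil(q.max(0)).astype(int)]
    I=g[box[1]:box[3],box[0]:box[2]]; w=np.ones_like(I) if W is None else W[box[1]:box[3],box[0]:box[2]]
    def cost(s):
        p=[p0[0]+s[0]*1e-3,p0[1]+s[1]*1e-3,p0[2]+s[2]*.02]; m=mask(c,name,p,box,dz)
        A=np.c_[m.ravel(),np.ones(m.size)]*np.sqrt(w).ravel()[:,None]; b=I.ravel()*np.sqrt(w).ravel()
        x,*_=np.linalg.lstsq(A,b,rcond=None); return ((A@x-b)**2).sum()/w.sum()
    r=minimize(cost,[0,0,0],method="Nelder-Mead",options=dict(initial_simplex=[[0,0,0],[4,0,0],[0,4,0],[0,0,4]],xatol=.01,fatol=1e-4))
    s=r.x; return np.array([p0[0]+s[0]*1e-3,p0[1]+s[1]*1e-3,p0[2]+s[2]*.02]),r.fun
E
cat > f.py <<'E'
from h import *
def jarW(c,p):  # ignore bore and latches
    W=np.ones((400,640)); cs,sn=np.cos(p[2]),np.sin(p[2]); Rz=np.array([[cs,-sn],[sn,cs]])
    for f,zs in [(circ(0,.040),(.03,.062)),(rect(-.02,.02,.03)+[0,.068],(0,.06)),(rect(-.02,.02,.03)-[0,.068],(0,.06))]:
        xy=f@Rz.T+p[:2]; h=cv2.convexHull(np.vstack([proj(c,np.c_[xy,np.full(len(xy),z)]) for z in zs]).astype(np.float32)); cv2.fillPoly(W,[h.astype(np.int32)],0)
    return W
E
python3 - <<'E'
from f import *
t0,t3,s0,s3=[cv2.imread(f"pics/{n}.png") for n in("top0","top3","side0","side3")]
for lo,hi in((50,120),(60,170)):
  j0=[.447,.039,-.22]
  for n,i in(("t0",t0),("t3",t3)): print("jar",n,*fit("top","jar",i,j0,W=jarW("top",j0),lo=lo,hi=hi))
  print("lid",*fit("top","lid",t0,[.447,-.398,-.05],lo=lo,hi=hi))
  print("lid side",*fit("side","lid",s0,[.447,-.398,-.05],lo=lo,hi=hi))
  print("jar side",*fit("side","jar",s0,j0,W=jarW("side",j0),lo=lo,hi=hi))
  print("lid side",*fit("side","lid",s3,[.447,-.398,-.05],lo=lo,hi=hi))
E
```

```text
jar t0 [ 0.44243468  0.03776711 -0.22638416] 216.99498054856133
jar t3 [ 0.44281531  0.03799026 -0.22712285] 211.01270159956812
lid [ 0.45044331 -0.40059427 -0.01611508] 170.82172798612422Traceback (most recent call last):
  File "<stdin>", line 7, in <module>
  File "h.py", line 48, in fit
    r=minimize(cost,[0,0,0],method="Nelder-Mead",options=dict(initial_simplex=[[0,0,0],[4,0,0],[0,4,0],[0,0,4]],xatol=.01,fatol=1e-4))
    res = _minimize_neldermead(fun, x0, args, callback, bounds=bounds,
                               **options)
    fxcc = func(xcc)
    fx = function(np.copy(x), *(wrapper_args + args))
  File "h.py", line 45, in cost
    p=[p0[0]+s[0]*1e-3,p0[1]+s[1]*1e-3,p0[2]+s[2]*.02]; m=mask(c,name,p,box,dz)
                                                          ~~~~^^^^^^^^^^^^^^^^^
  File "h.py", line 36, in mask
    xy=f@Rz.T+p[:2]; pts=np.vstack([proj(c,np.c_[xy,np.full(len(xy),z+dz)]) for z in(a,b)])
                                    ~~~~^^^^^^^^^^^^^^^^^^^^^^^^^^^^^^^^^^^
  File "h.py", line 26, in proj
    K,o,M=cam(c); p=(np.asarray(X)-o)@M@K.T; return p[:,:2]/p[:,2:]
          ~~~^^^
  File "h.py", line 5, in cam
    k=calibration(c); A=np.array(k["attitude"],float)
ValueError: time passes only in moves, steps and waits
```

```bash
sed -i '0,/^def cam/s//import functools\n@functools.lru_cache\ndef cam/' h.py; python3 - <<'E'
from f import *
t0,t3,s0,s3=[cv2.imread(f"pics/{n}.png") for n in("top0","top3","side0","side3")]
for lo,hi in((50,120),(60,170)):
  j0=[.443,.038,-.226]
  for n,i in(("t0",t0),("t3",t3)): print("jar",n,*fit("top","jar",i,j0,W=jarW("top",j0),lo=lo,hi=hi))
  print("lid",*fit("top","lid",t0,[.447,-.398,-.03],lo=lo,hi=hi))
  print("lid side",*fit("side","lid",s0,[.447,-.398,-.03],lo=lo,hi=hi))
  print("jar side",*fit("side","jar",s0,j0,W=jarW("side",j0),lo=lo,hi=hi))
  print("lid side",*fit("side","lid",s3,[.447,-.398,-.03],lo=lo,hi=hi))
E
```

```text
jar t0 [ 0.44253739  0.03781664 -0.22417807] 247.93397496182249
jar t3 [ 0.44248575  0.03785623 -0.21701174] 240.51466129569567
lid [ 0.45041907 -0.40059008 -0.01609663] 170.856098366232
lid side [ 0.45191676 -0.40351386 -0.01824994] 453.6545657616913
jar side [ 0.44448012  0.04072208 -0.2122404 ] 306.80417422750406
lid side [ 0.45214487 -0.4034928  -0.01734447] 467.0589264020172
jar t0 [ 0.44315745  0.0381496  -0.22784144] 588.2118613579946
jar t3 [ 0.44315634  0.03809272 -0.22771952] 605.6036882034591
lid [ 0.45040995 -0.40058042 -0.01554009] 344.0609649479592
lid side [ 0.45133303 -0.40629085 -0.00625312] 1511.759149373485
jar side [ 0.44587861  0.04557724 -0.21245537] 1464.0367971181943
lid side [ 0.45157349 -0.40634516 -0.00209251] 1534.7763949187386
```

```bash
python3 - <<'E'
from h import *
ly=-.016; P=np.array([.4504,-.4004,.0125]); 
best=None
for s in(1,-1):
    a=ik(P,down(s*np.pi/2+ly)); b=ik([.4428,.038,.08],down(s*np.pi/2-.226)); print(s,np.round(a,2) if a is not None else a,np.round(b,2) if b is not None else b)
    if a is not None and b is not None and (best is None or abs(b[6])+abs(a[6])<best[0]): best=(abs(b[6])+abs(a[6]),s)
s=best[1]; open("s.txt","w").write(str(s)); q=down(s*np.pi/2+ly)
goto(P+[0,0,.10],q); move_straight(P,vel=.12); print(current_tool_pos()); close()
print("w",current_width()*94,current_gripper_force(),current_time_s(),current_ft_force())
move_straight(P+[0,0,.09],vel=.1)
print(current_tool_pos(),current_ft_force(),current_torque(),current_time_s())
im,_=get_image("top"); cv2.imwrite("pics/top4.png",im[...,::-1])
im,_=get_image("side"); cv2.imwrite("pics/side4.png",im[...,::-1]); cv2.imwrite("pics/s4c.png",cv2.resize(im[90:190,270:400,::-1],None,fx=5,fy=5,interpolation=cv2.INTER_CUBIC))
E
```

```text
1 [ 1.02  0.67 -0.46  1.79  0.4   0.78  1.91] [ 0.69  0.46 -1.    2.13  0.53  0.82  0.71]
-1 [ 0.83  0.63 -0.2   1.79  0.18  0.74 -1.05] [ 0.42  0.35 -0.66  2.14  0.31  0.75 -2.24]
[ 0.45081305 -0.40067006  0.01324258]
w 21.622237484697862 29.99879479408264 23.6417 [-0.11888307  0.04590149  0.04291745]
[ 0.45007508 -0.40017251  0.1018294 ] [ 0.56198865 -0.60433025 -2.06236478] [ 0.008658   -0.17570994 -0.05291047] 24.6917
```

View pics/s4c.png

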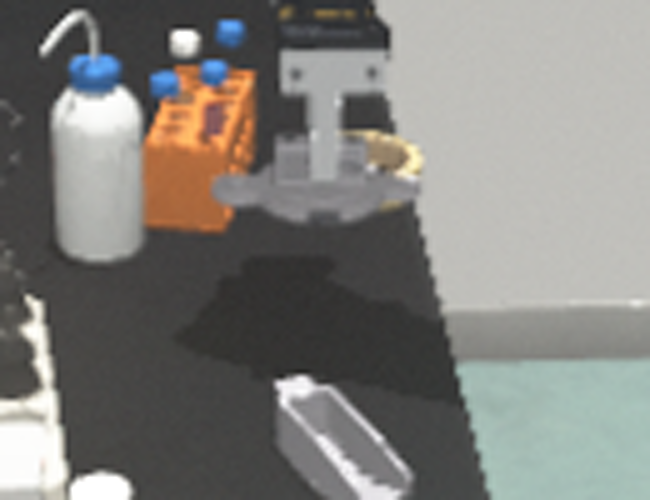

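The lid is held level at crop (315,190) and the scoop stands upright below it. Next I move over the jar and measure the held lid.

```bash
cat >> h.py <<'E'
OFF=np.array([.0004,0]); H=.0132
def tool_for(x,y,yaw,z):
    s=int(open("s.txt").read()); c,n=np.cos(yaw),np.sin(yaw); return np.array([x+c*OFF[0]-n*OFF[1],y+n*OFF[0]+c*OFF[1],z+H]),down(s*np.pi/2+yaw)
def lid_now():
    p=current_tool_pos(); r=R.from_quat(current_eef_rot()).as_matrix()[:,1]; yaw=np.arctan2(r[1],r[0])-int(open("s.txt").read())*np.pi/2
    c,n=np.cos(yaw),np.sin(yaw); return np.array([p[0]-c*OFF[0]+n*OFF[1],p[1]-n*OFF[0]-c*OFF[1],yaw,p[2]-H])
E
python3 - <<'E'
from f import *
t,q=tool_for(.4428,.038,-.2265,.13); p0=current_tool_pos()
move_straight([p0[0],p0[1],.15],vel=.15); goto(t,q)
t,q=tool_for(.4428,.038,-.2265,.086); move_straight(t,q,vel=.08); wait(.3)
print("lid",np.round(lid_now(),4),current_ft_force(),current_torque(),current_time_s())
for c in("top","side"):
    im,_=get_image(c); cv2.imwrite(f"pics/{c}5.png",im[...,::-1])
a=[cv2.imread("pics/top5.png")[180:270,250:350],cv2.imread("pics/side5.png")[150:240,300:400]]
cv2.imwrite("pics/c5.png",np.hstack([cv2.resize(x,(400,360),interpolation=cv2.INTER_CUBIC) for x in a]))
E
```

```text
lid [ 0.443   0.0379 -0.2267  0.0863] [ 0.13035707 -0.57239764 -2.36455793] [ 0.01183701 -0.15715453  0.03669131] 27.8667
```

View pics/c5.png

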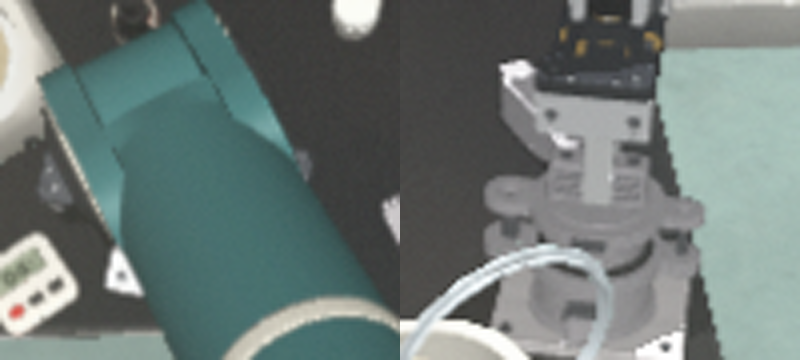

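Seen from the side, the lid ears at (510,190) and (685,212) sit right over the jar's ears. I descend with a force guard.

```bash
python3 - <<'E'
from h import *
f0=current_ft_force()
for z in(.074,.070,.067):
    t,q=tool_for(.4428,.038,-.2265,z); s=move_straight(t,q,vel=.03,force_limit=6); 
    print(s,np.round(lid_now(),4),np.round(np.array(current_ft_force())-f0,2),np.round(current_torque(),2),current_time_s())
    if s: break
E
```

```text
False [ 0.4427  0.0381 -0.2263  0.0739] [-0.98 -0.29  0.22] [ 0.06 -0.13 -0.02] 28.5167
False [ 0.4427  0.038  -0.2265  0.0699] [-0.57  0.24  0.48] [ 0.06 -0.13 -0.01] 28.8
False [ 0.4427  0.038  -0.2264  0.0668] [-0.2  -0.04  0.44] [-0.06 -0.15  0.02] 29.05
```

The lid is on both dowels with no side force. Now I press it home.

```bash
python3 - <<'E'
from h import *
f0=current_ft_force()
t,q=tool_for(.4427,.038,-.2265,.062); print(move_straight(t,q,vel=.02,force_limit=25)); wait(.2); print(np.round(lid_now(),4),np.round(current_ft_force()-f0,2),current_width())
t,q=tool_for(.4427,.038,-.2265,.055); print(move_straight(t,q,vel=.01,force_limit=20)); wait(.5)
print(np.round(lid_now(),4),np.round(current_ft_force()-f0,2),current_width(),current_time_s())
for c in("side",):
    im,_=get_image(c); cv2.imwrite("pics/s6.png",cv2.resize(im[150:240,300:400,::-1],None,fx=5,fy=5,interpolation=cv2.INTER_CUBIC))
E
```

```text
False
[ 0.4429  0.0379 -0.2266  0.0621] [ 0.61 -2.6   5.09] 0.23183216439808146
True
[ 0.4431  0.0379 -0.2266  0.059 ] [-1.02 -0.23 10.16] 0.23014528316958804 30.5917
```

View pics/s6.png

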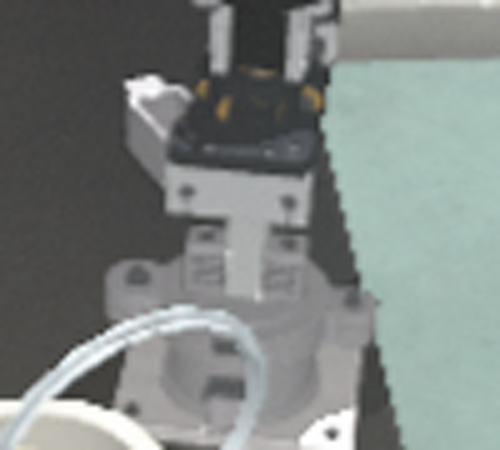

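```bash
python3 - <<'E'
from h import *
for k in range(3):
    z=lid_now()[3]; t,q=tool_for(.4428,.038,-.2265,z-.002); s=move_straight(t,q,vel=.01,force_limit=15); wait(.6)
    f=current_ft_force(); print(s,np.round(lid_now(),4),np.round(f,2),np.round(current_torque(),2),current_width(),current_gripper_force(),current_time_s())
    if f[2]>18: break
E
```

```text
True [ 0.4433  0.0378 -0.2266  0.0586] [-1.81 -0.74  7.94] [-0.01  0.03 -0.02] 0.23202378242598654 30.001603960990906 31.45
True [ 0.4435  0.0378 -0.2266  0.0583] [-0.63 -1.3   7.49] [-0.05  0.06  0.03] 0.22922972606881506 30.0015127658844 32.2583
True [ 0.4437  0.0378 -0.2266  0.058 ] [-1.53 -0.28  8.19] [-0.06  0.04  0.06] 0.23169955732255998 30.001537799835205 33.0667
```

```bash
python3 - <<'E'
from h import *
z=lid_now()[3]
for k in range(1,6):
    t,q=tool_for(.4428,.038,-.2265,z-.0005*k); move_straight(t,q,vel=.01); wait(.4)
    f=current_ft_force(); print(np.round(lid_now(),4),np.round(f,2),np.round(current_torque(),2),current_time_s())
    if f[2]>16: break
wait(1); print(current_ft_force(),lid_now())
E
```

```text
[ 0.4436  0.0378 -0.2268  0.058 ] [ 2.71 -3.87 11.06] [-0.91 -0.73  0.03] 33.725
[ 0.4436  0.0378 -0.2267  0.0579] [-2.23 -4.64 25.5 ] [-1.03  0.48  0.03] 34.375
[-2.9182432  -4.68150094 25.72065255] [ 0.44365778  0.03781548 -0.22675101  0.05786453]
```

```bash
python3 -c "
from rig import *
print(close_job())"
```

```text
the job is handed in; nothing more can be done
None
```

I handed the job in with all six balls in the jar, the empty scoop standing upright on the bench and let go, and the lid on both dowels, held down with a steady push of about 26 N; the rig returned no verdict.

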